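# Stand down, prove it, hold the shank rack plumb

### The job

Flip the shank rack's kickstand down over its centre until it is fully down on its stop. Then take the rack by its top bar, rock it back away from its front rest until you feel the kickstand's foot seat on the cork pad, and press back with about 5 N at the bar for a moment to prove the stand. Finally bring the rack forward to upright and finish still gripping the top bar, holding it steady and plumb so that it cannot tip either way; leave the press, weight, gauge and loose shank alone.

Things in the scene. Friction and masses are not known exactly. Their poses are not given: they have to be found in the camera images.
- shoe: Fixed dark steel shoe of the rack: plate 80 x 250 mm, 12 mm thick, two lugs (y +-108 mm, 65 mm high) carrying the frame's hub, two front rest horns (y +-85 mm). Origin: on the cart top under the hub's middle; the hub axis runs along y, 50 mm above it. x: to the rack's back (roughly away from the robot), y: to the kickstand's side (the robot's left), z up.
- frame (a joint): Tilt of the rack frame (steel, 190 mm wide, about 0.7 kg, maple rail and five hammer shanks in it) about the hub, rad: 0 = upright, positive = leaning back (to the shoe's +x), -0.35 = resting forward on the horns (start). It tips freely either way; nothing holds it at 0.
- bar_mid (a point): Middle of the frame's round steel top bar (16 mm diameter, 184 mm long, along the hub axis), 200 mm from the hub axis; 48 mm of free space under it. Its axes are the frame's: x back, y along the bar, z along the frame away from the hub.
- stand (a joint): Kickstand hinge, rad: 0 = folded, sticking up and out on the +y side, 60 degrees above level (start, kept by its weight); grows swinging out and down in the frame's plane; past 0.4 the weight of its round iron lobe (40 mm) carries it on; 2.758 = fully down on its stop. Axis: the frame's x through (12, 108, 100) mm from the hub's middle in the frame's axes. Under 1 N at the foot moves it.
- stand_foot (a point): Centre of the kickstand's black ball foot, 24 mm diameter, on a 10 mm rod. In the frame's axes it lies 75 mm back of the hinge point and 100.7 mm out from the hinge axis, at (60 degrees minus the hinge value) above +y.
- pad: Fixed round cork-faced pad, 68 mm across, behind the shoe under where the foot comes down. Its top is 26 mm above its origin; it is screwed up or down a little in each run, so that the foot seats at a lean of about 0.13 to 0.28 rad. It is rigid.
- press: Fixed cast lever press, 120 x 90 mm, 205 mm high, with a handle sticking out to its +y at 0.24 m height. Origin under its middle. Bystander.
- weight: Loose red-painted cast-iron weight, 68 mm across, 62 mm high; origin at the centre of its underside. Bystander.
- gauge: Loose brass setting gauge, 110 x 22 mm, 30 mm high at its nose; origin at the centre of its underside. Bystander.
- loose_shank: Loose maple hammer shank, 130 mm long, 8 mm thick; origin at the centre of its underside. Bystander.

How it is judged:
On the way, in this order (a step that is already met when the one before it is completed fails the run):
1. the kickstand is fully down on its stop (value of joint stand above 2.65 rad), for 0.2 s.
2. the rack, gripped by the robot, is pressed back so that the kickstand's foot bears on the pad with more than 5 N (contact force between stand and pad above 5 N and value of joint stand above 2.65 rad and contact force between the fingers and frame above 1 N), for 0.2 s.
At the end, for the whole second after the job is handed in: The kickstand is fully down (over 2.65 rad), the frame stands still within 0.06 rad of upright with the kickstand's foot off its pad, and the fingers still grip it at the top bar (over 2 N, TCP within 90 mm of the bar's middle) (value of joint frame between -0.06 and 0.06 rad and velocity of joint frame between -0.1 and 0.1 rad/s and value of joint stand above 2.65 rad and contact force between stand and pad below 0.2 N and contact force between the fingers and frame above 2 N and distance between the grasp point and bar_mid below 0.09 m); the arm keeps its last pose, push and grip.
It fails at once if the weight, gauge or loose shank is shifted by more than 20 mm (distance of any of weight, gauge, loose_shank from where it was at the start of the episode above 0.02 m).
It fails at once if the press is pushed with more than 3 N (contact force between any of the arm, the fingers and press above 3 N).
It also fails if it takes over 64 s, if anything falls off the work surface, if the arm or the gripper's body presses on something with over 40 N, if the wrist force passes 120 N, or if a joint passes its speed limit or range.

### The arm

A 7-joint arm with a two-finger parallel gripper is mounted at the origin on the work surface. World frame = base frame: x ahead of the robot, y to its left, z up, the work surface at z = 0. Lengths are in m, angles in rad, forces in N, time in s.
With the tool pointing down it reaches from about 0.425 to 0.875 m from the base axis. Payload 4.7 kg.
Tool frame: the origin (TCP) lies between the finger pads, 19 mm behind the fingertips; this is the grasp point; z points along the fingers, y is the line along which they close (so a half turn about z gives the same grasp; the last joint's range is limited). The gripper opens to 87 mm and grips with 3 to 60 N. Pads are 19 mm wide; open, the fingers measure 117 mm over their backs; the gripper's body (75 mm by 190 mm) begins 51 mm behind the grasp point.
Start: joints at [1.182, 0.321, -0.07, 1.45, 0.023, 1.371, -0.057], TCP at [0.255, -0.598, 0.241] pointing down, gripper open.
Joint ranges: [-2.86, 2.86], [-0.3, 2.09], [-1.38, 1.24], [0.06, 2.45], [-1.56, 4.7], [0.09, 2.05], [-2.69, 2.69]. Speed limits (rad/s): [2.57, 2.57, 3.14, 3.14, 3.14, 3.14, 3.14].

### API

Orientations are given as a rotation vector (axis times angle).
In Python, from bench import ctrl gives the robot as it stands.
- The arm moves only by the tool move_arm, never from a script. Its argument "increments" is text: rows parted by semicolons, each of 7 numbers parted by spaces: the shift along the world's x, y, z in mm, then the turn, a rotation vector about the world's x, y, z in degrees, then the closure in counts, from 0 (fully open) to 255 (shut). A call has exactly 8 rows; each row shifts and turns the commanded pose from where the row before left it; what a row does not reach is not made up. A row lasts 1/12 s, in which the tool goes at most 41.7 mm and 7.16 degrees, less where a joint would pass 70% of its speed; a pose out of reach is approached as far as the arm can. A call with a gripper value outside its range is refused whole. The fingers move at their own pace and stop on an object; "grip_force" is the grip in N (left out, the last holds). Time passes only in rows, so rows that do not move let the fingers close, or fill a call up. It gives the time, the measured TCP pose, the force, the opening and the grip force at its end, in the units of the state.
- ctrl.get_state(): the state, without advancing time (a new reading comes with each control period).
- ctrl.get_image(name): name is "scene" or "top"; returns a dict with "frame" (400x640x3 uint8, red, green, blue), "depth" (400x640 float32, m along the optical axis (not along the pixel's ray), 0 where there is no reading), "fx", "fy", "cx", "cy" (pixels), "position" and "orientation" of the camera in the world. Camera axes: x right, y down, z forward; pixel columns grow to the right and rows downward; lengths in m; the calibration is good to about 2 mm. A picture is of the moment at which its call begins.
- ctrl.close_job(): hands the job in; it is judged then, once.
Trained networks look in a picture, given as the dict that the camera call returned (one of the last four; its "shot" number tells which), for a name from the list of things; names that differ only in an ending like _2 or _b are one class to them, and where a whole thing is asked for, a point or a joint stands for the part that bears it (a point fixed in the world has none). Each returns a list of dicts, best first, with "score" (0 to 1); they miss things now and then, are a little off and sometimes report something else, mostly with a low value. They report only what shows in the picture. A call takes as long as a camera call.
- ctrl.find_in(target, picture): "centre" ([x, y, z] in m, in world coordinates, good to about 4 mm: the middle of the surface that is visible of it).
- ctrl.silhouettes(target, picture): "region" (400x640 bool, what is visible of it).
The state is a dict: "time": time; "joint_positions": joint angles; "qd": joint speeds; "joint_torque": joint torques, N m; "position": TCP position; "tool_rot": TCP orientation; "ft_force": force on the tool from outside, world axes, zero at the start; "torque": the same for the moment, N m; "grip_width": opening from 0.0 (shut) to 1.0 (fully open); "grip_force": force on a finger pad.
Only numpy, scipy, OpenCV 4.12 (cv2) and the standard library are available. Lean on these libraries where they do the work, as an engineer would, in place of code of your own. Each camera call takes 0.05 s, during which the arm holds its last target. There are 200 camera calls.

## Working session

There is one attempt and no reset: what is moved stays moved. The work goes in short steps, Python scripts to look and compute and a tool call to move; the robot and the scene stay as the last step left them, time stands still between calls to the robot, and variables do not carry over. Pictures are saved under pics/ and viewed, at most 10 in all, crops included, and the job is handed in when it is done.

Besides the shell and the picture viewer there is one more tool, called after "Request:" as a command line: name --argument value ..., lists and objects as JSON in quotes. move_arm: Moves the arm, as the interface text tells. Its arguments: {"type":"object","properties":{"increments":{"type":"string"},"grip_force":{"type":"number"}},"required":["increments"]}

```bash
mkdir -p pics; ls
cat > h.py <<'E'
import numpy as np, cv2
from scipy.spatial.transform import Rotation as R
from bench import ctrl
def rot(o):
    o=np.array(o,float)
    return o if o.shape==(3,3) else (R.from_rotvec(o).as_matrix() if o.size==3 else R.from_quat(o).as_matrix())
def cloud(p):
    d=p["depth"]; v,u=np.mgrid[:d.shape[0],:d.shape[1]]
    c=np.stack([(u-p["cx"])/p["fx"]*d,(v-p["cy"])/p["fy"]*d,d],-1)
    w=c@rot(p["orientation"]).T+np.array(p["position"]); w[d==0]=np.nan
    return w
def project(p,x):
    c=(np.array(x)-np.array(p["position"]))@rot(p["orientation"])
    return c[...,0]/c[...,2]*p["fx"]+p["cx"],c[...,1]/c[...,2]*p["fy"]+p["cy"]
def save(p,n): cv2.imwrite("pics/"+n,p["frame"][:,:,::-1])
E
python3 - <<'E'
from h import *
s=ctrl.get_state(); print({k:np.round(v,3).tolist() for k,v in s.items()})
for n in("scene","top"):
    p=ctrl.get_image(n); save(p,n+"0.png"); print(n,p["position"],p["orientation"])
    for t in["shoe","frame","bar_mid","stand","stand_foot","pad","press","weight","gauge","loose_shank"]:
        print(t,[(np.round(r["centre"],3).tolist(),round(r["score"],2)) for r in ctrl.find_in(t,p)[:2]])
E
```

```text
pics
{'time': 0.0, 'joint_positions': [1.182, 0.322, -0.07, 1.452, 0.023, 1.371, -0.057], 'qd': [0.001, -0.0, -0.0, 0.002, 0.001, -0.0, 0.001], 'joint_torque': [-0.0, -49.13, -0.404, -31.253, -0.064, 0.044, 0.0], 'position': [0.255, -0.598, 0.24], 'tool_rot': [-3.076, -0.628, 0.001], 'ft_force': [0.072, -0.448, -0.365], 'torque': [-0.02, 0.022, -0.002], 'grip_force': 0.0, 'grip_width': 1.002}
scene [ 1.13084973 -0.57257029  1.19893409] [-2.33782655 -0.92061036  0.28992725]
shoe [([0.556, -0.004, 0.081], 0.9)]
frame [([0.539, 0.006, 0.181], 0.73)]
bar_mid [([0.538, 0.004, 0.174], 0.73)]
stand [([0.567, 0.108, 0.194], 0.65)]
stand_foot [([0.563, 0.106, 0.2], 0.85)]
pad [([0.671, 0.089, 0.02], 0.81)]
press [([0.561, 0.439, 0.137], 0.9), ([0.564, 0.106, 0.195], 0.72)]
weight []
gauge [([0.66, -0.394, 0.007], 0.67), ([0.425, -0.378, 0.033], 0.53)]
loose_shank []
top [0.35214081 0.0150335  1.2336009 ] [-2.14479421  2.0503555  -0.23775637]
shoe [([0.555, 0.005, 0.156], 0.9)]
frame [([0.532, 0.007, 0.189], 0.85)]
bar_mid [([0.528, 0.009, 0.19], 0.73)]
stand [([0.573, 0.114, 0.206], 0.52), ([0.658, -0.396, 0.006], 0.5)]
stand_foot [([0.569, 0.113, 0.202], 0.85), ([0.41, -0.365, 0.031], 0.68)]
pad [([0.67, 0.086, 0.015], 0.86)]
press [([0.544, 0.45, 0.191], 0.72)]
weight [([0.413, -0.366, 0.032], 0.78)]
gauge [([0.658, -0.396, 0.007], 0.65)]
loose_shank [([0.776, -0.048, 0.01], 0.55), ([0.544, 0.452, 0.188], 0.47)]
```

View pics/scene0.png

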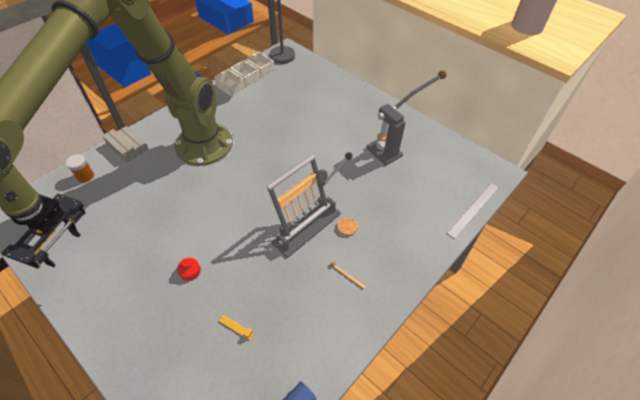

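View pics/top0.png

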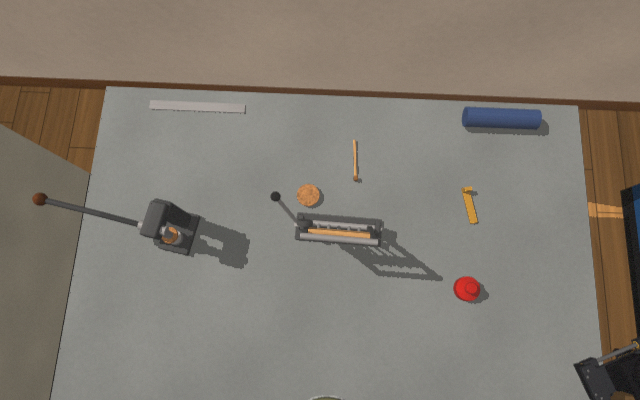

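The scene picture shows the rack at about (305,205), its ball foot at (349,156), the pad at (347,227) and the press at (388,135). In the top picture the bar runs along row 242 (columns 300–380), the foot is at (276,196) and the pad at (308,195). Next I'll fit the rack's pose.

Run:
```python
from h import *
for n in("top","scene"):
    p=ctrl.get_image(n); w=cloud(p)
    m=(abs(w[...,0]-.55)<.12)&(abs(w[...,1]-.0)<.12)&(w[...,2]>.228)&(w[...,2]<.27)
    q=w[m]; c=q.mean(0); 
    a=np.linalg.svd((q-c)[:,:2])[2][0]; a*=np.sign(a[1]); t=(q-c)[:,:2]@a
    print(n,"bar",len(q),c.round(4),"dir",a.round(3),"ext",t.min().round(3),t.max().round(3),"zmax",np.percentile(q[:,2],95).round(4))
    mid=c[:2]+a*(t.min()+t.max())/2; print(" mid",mid.round(4))
    f=p["frame"].astype(int)
    r=(abs(w[...,0]-.65)<.14)&(abs(w[...,1]-.16)<.1)&(w[...,2]>.1)
    d=r&(f.max(-1)<60)
    q=w[d]; k=q[q[:,1]>np.percentile(q[:,1],50)]
    print(" darkpts",len(q),np.c_[q.min(0),np.median(q,0),q.max(0)].round(3).tolist())
    s=ctrl.silhouettes("pad",p)[0]["region"]; q=w[s]; print(" pad",np.nanmedian(q,0).round(4),np.nanpercentile(q[:,2],90).round(4), np.nanmean(q[q[:,2]>.015],0).round(4))
    # ball: dark pixels with y largest
    ys,xs=np.where(d); 
    if n=="top":
        b=d&(np.hypot(np.mgrid[:400,:640][1]-276,np.mgrid[:400,:640][0]-196)<7)
    else: b=d&(np.hypot(np.mgrid[:400,:640][1]-349,np.mgrid[:400,:640][0]-156)<7)
    q=w[b]; print(" ball",len(q),np.median(q,0).round(4),q[:,2].max().round(4))
    # shoe plate
    s=(abs(w[...,0]-.57)<.08)&(abs(w[...,1])<.16)&(w[...,2]>.008)&(w[...,2]<.018)
    q=w[s]; print(" plate",cv2.minAreaRect(q[:,:2].astype(np.float32)*1000))
```

```text
top bar 519 [ 0.5037 -0.0051  0.2433] dir [0.04  0.999] ext -0.091 0.091 zmax 0.2471
 mid [ 0.5037 -0.0048]
 darkpts 75 [[0.525, 0.591, 0.604], [0.064, 0.146, 0.158], [0.161, 0.263, 0.269]]
 pad [0.6661 0.0865 0.0148] 0.0182 [0.6651 0.0878 0.0169]
 ball 58 [0.5931 0.1477 0.2642] 0.2688
 plate ((568.8589477539062, -7.211891174316406), (248.98233032226562, 156.17880249023438), 87.67147827148438)
scene bar 315 [ 0.5094 -0.0137  0.241 ] dir [0.04  0.999] ext -0.087 0.099 zmax 0.246
 mid [ 0.5096 -0.0076]
 darkpts 14 [[0.596, 0.602, 0.607], [0.135, 0.139, 0.146], [0.25, 0.259, 0.263]]
 pad [0.6713 0.0802 0.014 ] 0.0176 [0.6687 0.0795 0.0167]
 ball 14 [0.6019 0.139  0.2591] 0.263
 plate ((587.6743774414062, -11.771133422851562), (251.71505737304688, 115.61241149902344), 87.72016143798828)
```

Request:
move_arm --increments "15 32 18 0 0 7 255;15 32 18 0 0 7 255;15 32 18 0 0 7 255;15 32 18 0 0 7 255;15 32 18 0 0 7 255;15 32 18 0 0 7 255;15 32 18 0 0 7 255;15 32 18 0 0 7 255" --grip_force 10

```text
time: 1.97
position: [0.3752, -0.3402, 0.3864]
tool_rot: [2.416, 2.007, -0.0]
ft_force: [1.1, -0.6, 1.0]
grip_width: 0.479
grip_force: 0.0
```

Request:
move_arm --increments "19 36 0 0 0 4.5 255;19 36 0 0 0 4.2 255;19 36 0 0 0 0 255;19 36 0 0 0 0 255;19 36 0 0 0 0 255;19 36 0 0 0 0 255;19 36 0 0 0 0 255;19 36 0 0 0 0 255"

```text
time: 2.63
position: [0.5273, -0.0521, 0.3858]
tool_rot: [2.263, 2.176, 0.0]
ft_force: [2.8, -0.2, -0.0]
grip_width: 0.006
grip_force: 0.0
```

Request:
move_arm --increments "16 32 0 0 0 0 255;16 32 0 0 0 0 255;16 32 0 0 0 0 255;16 32 0 0 0 0 255;14 32 0 0 0 0 255;0 0 -30 0 0 0 255;0 0 -40 0 0 0 255;0 0 -30 0 0 0 255"

```text
time: 3.3
position: [0.6044, 0.1072, 0.2831]
tool_rot: [-2.261, -2.18, 0.0]
ft_force: [0.1, -0.6, 0.2]
grip_width: 0.005
grip_force: 0.0
```

Run:
```python
from h import *
s=ctrl.get_state(); print(s["position"],s["ft_force"])
p=ctrl.get_image("scene"); 
c=p["frame"][100:260,240:440,::-1]; cv2.imwrite("pics/a.png",cv2.resize(c,None,fx=4,fy=3.75))
```

```text
[0.60442406 0.10719564 0.28305057] [ 0.11316585 -0.61687053  0.2335114 ]
```

View pics/a.png

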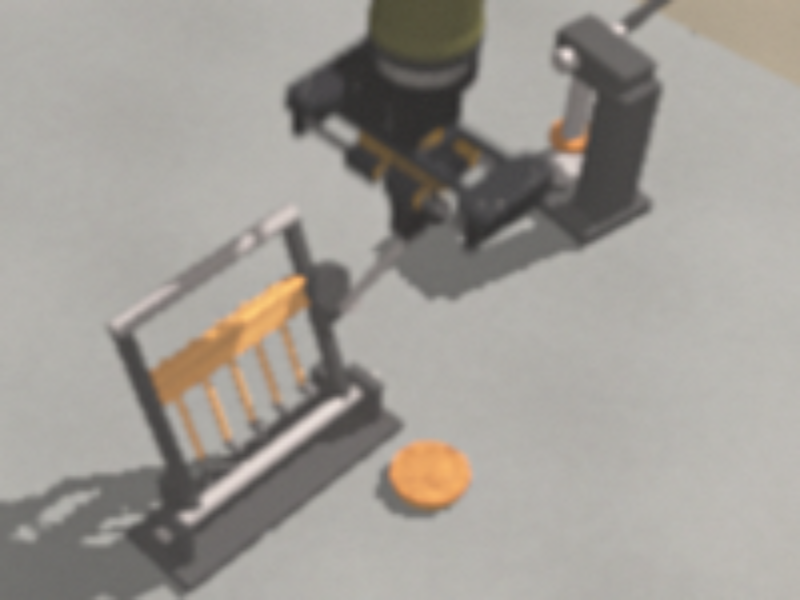

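The crop shows the closed fingers at the rod's far end near the ball (about (410,225)). The lobe is at (328,290), clear of them, and the press is well to the right.

Request:
move_arm --increments "0 0 -14 0 0 0 255;0 0 -14 0 0 0 255;0 8 0 0 0 0 255;0 10 0 0 0 0 255;0 10 -2 0 0 0 255;2 10 -6 0 0 0 255;2 10 -8 0 0 0 255;2 10 -8 0 0 0 255"

```text
time: 4.02
position: [0.6112, 0.1658, 0.2333]
tool_rot: [2.263, 2.179, 0.002]
ft_force: [0.1, -0.4, -1.0]
grip_width: 0.008
grip_force: 0.8
```

Run:
```python
from h import *
s=ctrl.get_state(); print(s["position"],s["ft_force"])
for n in("scene","top"):
    p=ctrl.get_image(n)
    print([(np.round(r["centre"],3).tolist(),round(r["score"],2)) for r in ctrl.find_in("stand_foot",p)[:2]])
    if n=="scene": c=p["frame"][100:260,240:440,::-1]; cv2.imwrite("pics/b.png",cv2.resize(c,None,fx=4,fy=3.75))
```

```text
[0.61117505 0.16577108 0.23329837] [ 0.09936761 -0.44210323 -1.04888444]
[([0.563, 0.109, 0.192], 0.48)]
[]
```

View pics/b.png

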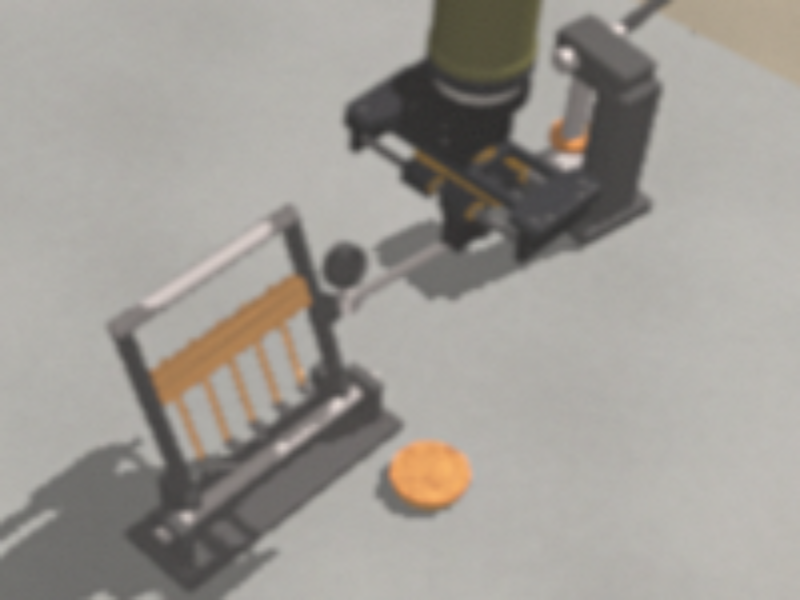

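The lobe has swung up to (345,265), nearly above the hinge, with the rod still against the fingers. I'll push on.

Request:
move_arm --increments "2 8 -8 0 0 0 255;2 8 -8 0 0 0 255;2 8 -6 0 0 0 255;0 6 -4 0 0 0 255;0 0 0 0 0 0 255;0 0 0 0 0 0 255;0 0 0 0 0 0 255;0 0 0 0 0 0 255"

```text
time: 4.88
position: [0.6171, 0.1935, 0.2076]
tool_rot: [2.264, 2.177, 0.0]
ft_force: [-0.1, 0.3, 0.7]
grip_width: 0.003
grip_force: 0.0
```

Run:
```python
from h import *
s=ctrl.get_state(); print(s["position"],s["ft_force"])
for n in("scene","top"):
    p=ctrl.get_image(n)
    print([(np.round(r["centre"],3).tolist(),round(r["score"],2)) for r in ctrl.find_in("stand_foot",p)[:2]])
    if n=="scene": c=p["frame"][100:260,240:440,::-1]; cv2.imwrite("pics/c.png",cv2.resize(c,None,fx=4,fy=3.75))
```

```text
[0.61707826 0.19353852 0.20764201] [-0.05609015  0.32112915  0.70782953]
[([0.583, 0.1, 0.132], 0.8)]
[([0.633, 0.084, 0.104], 0.58)]
```

View pics/c.png

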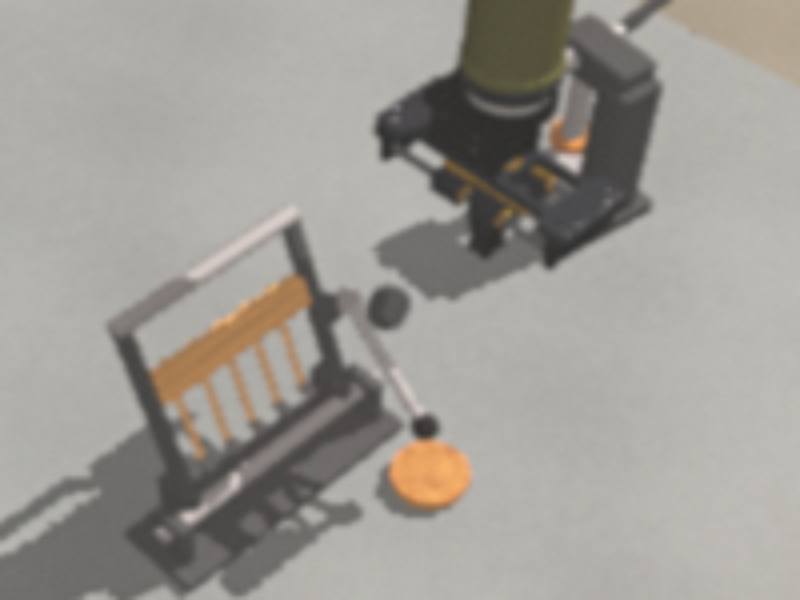

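The stand is down: the foot is at (425,425) just above the pad, and the lobe has swung out to (390,305). Next I lift clear, open, pitch the tool to the frame's lean and go to the bar.

Request:
move_arm --increments "0 0 40 0 0 0 255;0 0 40 0 0 0 255;0 0 40 0 0 0 200;-23 -33 0 0 -4 0 0;-23 -33 0 -0.2 -4 0 0;-23 -33 0 -0.2 -4 0 0;-23 -33 0 -0.2 -4 0 0;-23 -33 0 -0.2 -4 0 0" --grip_force 25

```text
time: 5.75
position: [0.5011, 0.0252, 0.3263]
tool_rot: [2.073, 1.986, 0.346]
ft_force: [-109.4, -30.8, 44.6]
grip_width: 0.376
grip_force: 0.0
```

Request:
move_arm --increments "-20 -33 -4 0 0 0 0;0 0 -4 0 0 0 0;0 0 0 0 0 0 0;0 0 0 0 0 0 0;0 0 0 0 0 0 0;0 0 0 0 0 0 0;0 0 0 0 0 0 0;0 0 0 0 0 0 0"

```text
time: 6.42
position: [0.4967, 0.0167, 0.3249]
tool_rot: [2.065, 1.987, 0.35]
ft_force: [-0.6, 0.2, -0.0]
grip_width: 0.96
grip_force: 0.0
```

Run:
```python
from h import *
s=ctrl.get_state(); print(s["position"],s["ft_force"],s["grip_width"]); M=rot(s["tool_rot"]); print(M[:,2],M[:,1])
bar=np.array([.5065,-.006,.2385]); d=bar-s["position"]; print("delta mm",(d*1000).round(1),"in tool",(M.T@d*1000).round(1))
p=ctrl.get_image("scene")
c=p["frame"][100:260,220:420,::-1]; cv2.imwrite("pics/d.png",cv2.resize(c,None,fx=4,fy=3.75))
```

```text
[0.49666796 0.01666645 0.32492551] [-0.64027067  0.16836348 -0.02757295] 0.960413402909886
[ 0.34393523 -0.01586445 -0.93885935] [ 0.9381863  -0.0356404   0.34429091]
delta mm [  9.8 -22.7 -86.4] in tool [-22.  -19.7  84.9]
```

View pics/d.png

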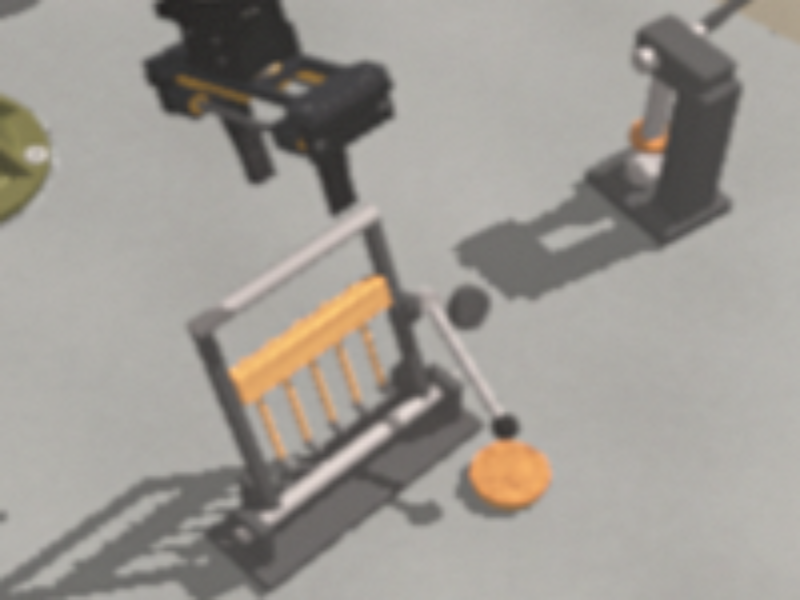

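Run:
```python
from h import *
s=ctrl.get_state(); print(np.round(s["joint_positions"],3),np.round(s["qd"],3),s["time"],s["position"])
```

```text
[ 0.359 -0.3   -0.382  1.937 -0.094  1.134 -0.041] [-0.007  0.003  0.012  0.004  0.    -0.001  0.001] 6.4667 [0.496591   0.0165408  0.32477647]
```

Joint 2 sits at its lower limit with the tool pitched this way, and that is what stopped the move. I'll use a vertical tool instead, since the round bar can pivot between the pads.

Request:
move_arm --increments "2 -2 0 0.2 2 0 0;2 -3 0 0.2 3 0 0;2 -3 0 0.2 3 0 0;2 -3 0 0.2 3 0 0;2 -3 0 0 3 0 0;0 -3 0 0 3 0 0;0 -3 0 0 2 0 0;0 -2 0 0 1 0 0"

```text
time: 7.13
position: [0.5071, -0.0059, 0.324]
tool_rot: [2.265, 2.176, -0.002]
ft_force: [1.0, 0.0, 0.4]
grip_width: 1.001
grip_force: 0.0
```

```bash
cat > st.py <<'E'
from h import *
s=ctrl.get_state(); M=rot(s["tool_rot"]); print(s["time"],np.round(s["joint_positions"],3),s["position"],np.round(s["ft_force"],2),s["grip_width"],s["grip_force"]); print(M[:,2].round(3),M[:,1].round(3))
E
python3 st.py
python3 - <<'E'
from h import *
s=ctrl.get_state(); print((np.array([.5065,-.006,.2385])-s["position"])*1000)
E
```

```text
7.1333 [ 0.363  0.004 -0.403  1.652  0.002  1.487 -0.08 ] [ 0.50713304 -0.00594149  0.32402368] [0.98 0.01 0.44] 1.0005654727024993 0.0
[-0.001 -0.001 -1.   ] [ 0.999 -0.04  -0.001]
[-6.33041150e-01 -5.85114458e-02 -8.55236807e+01]
```

Request:
move_arm --increments "0 0 -20 0 0 0 0;0 0 -20 0 0 0 0;0 0 -20 0 0 0 0;0 0 -15 0 0 0 0;0 0 -9 0 0 0 0;0 0 0 0 0 0 0;0 0 0 0 0 0 100;0 0 0 0 0 0 150" --grip_force 20

```text
time: 7.8
position: [0.5071, -0.0054, 0.2416]
tool_rot: [2.262, 2.175, 0.002]
ft_force: [0.2, -0.4, 0.5]
grip_width: 0.921
grip_force: 0.0
```

Request:
move_arm --increments "0 0 0 0 0 0 255;0 0 0 0 0 0 255;0 0 0 0 0 0 255;0 0 0 0 0 0 255;0 0 0 0 0 0 255;0 0 0 0 0 0 255;0 0 0 0 0 0 255;0 0 0 0 0 0 255"

```text
time: 8.47
position: [0.5064, -0.0054, 0.2404]
tool_rot: [2.263, 2.176, -0.001]
ft_force: [0.7, 0.1, 0.6]
grip_width: 0.326
grip_force: 0.0
```

```bash
python3 st.py
```

```text
8.4667 [ 0.359  0.033 -0.408  1.79   0.015  1.321 -0.092] [ 0.50639538 -0.00538513  0.24036906] [0.68 0.05 0.55] 0.32618097388250744 0.0
[ 0.001 -0.002 -1.   ] [ 0.999 -0.039  0.001]
```

Request:
move_arm --increments "0 0 0 0 0 0 255;0 0 0 0 0 0 255;0 0 0 0 0 0 255;0 0 0 0 0 0 255;0 0 0 0 0 0 255;0 0 0 0 0 0 255;0 0 0 0 0 0 255;0 0 0 0 0 0 255"

```text
time: 9.13
position: [0.5063, -0.0054, 0.2405]
tool_rot: [2.263, 2.176, -0.001]
ft_force: [-1.2, 0.4, 1.1]
grip_width: 0.176
grip_force: 20.0
```

```bash
python3 st.py
```

```text
9.1333 [ 0.359  0.033 -0.408  1.79   0.015  1.321 -0.092] [ 0.5063242  -0.0053899   0.24046761] [-1.22  0.4   1.15] 0.17637440963607223 20.000145435333252
[ 0.001 -0.002 -1.   ] [ 0.999 -0.039  0.001]
```

Gripped (the opening matches the 16 mm bar). Now along the arc to upright.

Request:
move_arm --increments "5 -0.2 1.8 0 0 0 255;9 -0.4 2.8 0 0 0 255;9.5 -0.4 2.4 0 0 0 255;10 -0.4 2.2 0 0 0 255;10 -0.4 1.6 0 0 0 255;10 -0.4 0.9 0 0 0 255;10 -0.4 0.4 0 0 0 255;5 -0.2 0 0 0 0 255"

```text
time: 9.8
position: [0.5768, -0.0085, 0.2522]
tool_rot: [2.263, 2.175, 0.001]
ft_force: [-0.7, -0.4, -1.0]
grip_width: 0.175
grip_force: 20.0
```

```bash
python3 st.py
```

```text
9.8 [ 0.329  0.183 -0.41   1.613  0.076  1.36  -0.13 ] [ 0.5768074  -0.00848817  0.25224574] [-0.66 -0.37 -0.95] 0.17529747318028613 19.999147653579712
[ 0.002 -0.001 -1.   ] [ 0.999 -0.04   0.002]
```

Request:
move_arm --increments "6 -0.2 -0.1 0 0 0 255;6 -0.2 -0.3 0 0 0 255;4 -0.2 -0.3 0 0 0 255;3 -0.1 -0.3 0 0 0 255;2 -0.1 -0.2 0 0 0 255;2 0 -0.2 0 0 0 255;0 0 0 0 0 0 255;0 0 0 0 0 0 255"

```text
time: 10.47
position: [0.5979, -0.0094, 0.251]
tool_rot: [2.263, 2.175, -0.001]
ft_force: [-0.3, -2.5, -1.4]
grip_width: 0.176
grip_force: 20.0
```

Request:
move_arm --increments "2 -0.1 -0.3 0 0 0 255;2 0 -0.2 0 0 0 255;2 -0.1 -0.3 0 0 0 255;1 0 -0.2 0 0 0 255;1 0 -0.2 0 0 0 255;0 0 0 0 0 0 255;0 0 0 0 0 0 255;0 0 0 0 0 0 255"

```text
time: 11.13
position: [0.6059, -0.0097, 0.2499]
tool_rot: [2.263, 2.175, -0.001]
ft_force: [-0.6, -3.9, -0.3]
grip_width: 0.176
grip_force: 20.0
```

Request:
move_arm --increments "1 -0.2 -0.2 0 0 0 255;1 -0.2 -0.2 0 0 0 255;1 -0.2 -0.2 0 0 0 255;1 -0.1 -0.2 0 0 0 255;1 0 -0.2 0 0 0 255;1 0 -0.2 0 0 0 255;0 0 0 0 0 0 255;0 0 0 0 0 0 255"

```text
time: 11.8
position: [0.6121, -0.0099, 0.2486]
tool_rot: [2.263, 2.176, -0.0]
ft_force: [0.0, -3.7, -0.5]
grip_width: 0.173
grip_force: 20.0
```

Request:
move_arm --increments "1 -0.1 -0.2 0 0 0 255;1 0 -0.2 0 0 0 255;1 -0.1 -0.2 0 0 0 255;1 0 -0.2 0 0 0 255;1 0 -0.2 0 0 0 255;0 0 0 0 0 0 255;0 0 0 0 0 0 255;0 0 0 0 0 0 255"

```text
time: 12.47
position: [0.6169, -0.0101, 0.2477]
tool_rot: [2.263, 2.176, -0.0]
ft_force: [0.0, -3.5, -0.8]
grip_width: 0.178
grip_force: 20.0
```

Request:
move_arm --increments "1 -0.1 -0.2 0 0 0 255;1 0 -0.2 0 0 0 255;1 -0.1 -0.2 0 0 0 255;1 0 -0.3 0 0 0 255;0 0 0 0 0 0 255;0 0 0 0 0 0 255;0 0 0 0 0 0 255;0 0 0 0 0 0 255"

```text
time: 13.13
position: [0.6209, -0.0102, 0.2468]
tool_rot: [2.263, 2.176, -0.0]
ft_force: [0.6, -2.9, 0.3]
grip_width: 0.174
grip_force: 20.0
```

```bash
python3 - <<'E'
from h import *
p=ctrl.get_image("scene")
c=p["frame"][140:260,270:430,::-1]; cv2.imwrite("pics/e.png",cv2.resize(c,None,fx=5,fy=5))
E
python3 st.py
```

```text
13.1833 [ 0.303  0.282 -0.405  1.51   0.114  1.372 -0.149] [ 0.62093495 -0.01027277  0.2468502 ] [-0.1  -3.41 -0.53] 0.17427372268282693 19.999730587005615
[ 0.001 -0.002 -1.   ] [ 0.999 -0.039  0.001]
```

View pics/e.png

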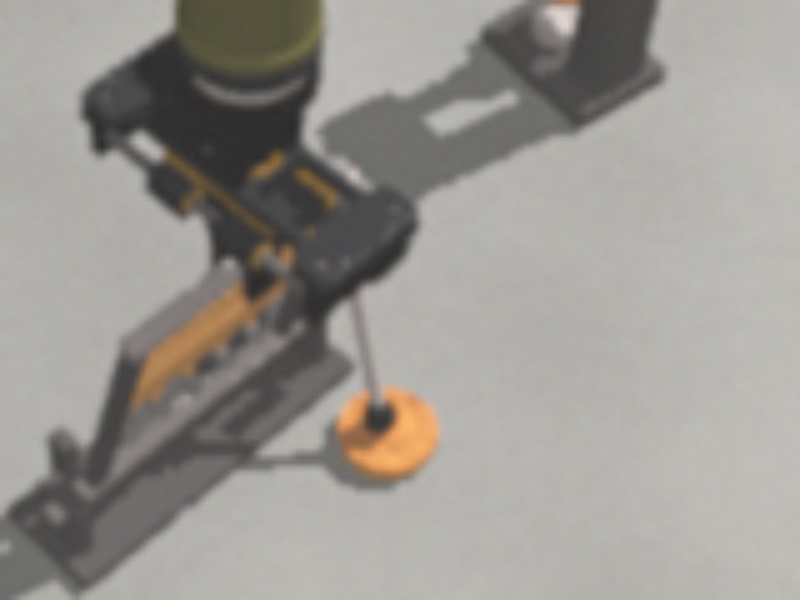

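The frame leans back and the ball is over the pad at about (380,415), close to touching. I'll keep going in fine steps until the force shows it seated.

Request:
move_arm --increments "1 0 -0.2 0 0 0 255;1 -0.1 -0.3 0 0 0 255;1 0 -0.2 0 0 0 255;1 -0.1 -0.3 0 0 0 255;0 0 0 0 0 0 255;0 0 0 0 0 0 255;0 0 0 0 0 0 255;0 0 0 0 0 0 255"

```text
time: 13.85
position: [0.6249, -0.0104, 0.2458]
tool_rot: [2.263, 2.176, -0.0]
ft_force: [-0.2, -3.3, -0.1]
grip_width: 0.179
grip_force: 20.0
```

Request:
move_arm --increments "1 0 -0.2 0 0 0 255;1 -0.1 -0.3 0 0 0 255;1 0 -0.2 0 0 0 255;0 0 0 0 0 0 255;0 0 0 0 0 0 255;0 0 0 0 0 0 255;0 0 0 0 0 0 255;0 0 0 0 0 0 255"

```text
time: 14.52
position: [0.6268, -0.0105, 0.2453]
tool_rot: [2.264, 2.177, -0.004]
ft_force: [-4.9, -3.3, 2.4]
grip_width: 0.179
grip_force: 20.0
```

The foot is seated: 4.9 N back force, with the tool held about 1 mm short of its command. I'll add a touch and hold.

Request:
move_arm --increments "0.3 0 0 0 0 0 255;0 0 0 0 0 0 255;0 0 0 0 0 0 255;0 0 0 0 0 0 255;0 0 0 0 0 0 255;0 0 0 0 0 0 255;0 0 0 0 0 0 255;0 0 0 0 0 0 255"

```text
time: 15.18
position: [0.6269, -0.0105, 0.2453]
tool_rot: [2.265, 2.177, -0.004]
ft_force: [-5.6, -3.1, 2.7]
grip_width: 0.175
grip_force: 20.0
```

```bash
python3 st.py
python3 - <<'E'
from h import *
# foot seat check: lean from bar position
x=ctrl.get_state()["position"][0]; print(np.arcsin((x-.5753)/.2))
E
```

```text
15.1833 [ 0.298  0.298 -0.403  1.494  0.119  1.376 -0.152] [ 0.62689627 -0.01049776  0.24528861] [-5.59 -3.08  2.74] 0.17467616653115503 20.00044137239456
[-0.002 -0.002 -1.   ] [ 0.999 -0.039 -0.002]
0.2609322569718282
```

Request:
move_arm --increments "-4 0.2 1 0 0 0 255;-7 0.3 1.7 0 0 0 255;-8 0.3 1.4 0 0 0 255;-8 0.3 1.2 0 0 0 255;-8 0.3 0.9 0 0 0 255;-8 0.3 0.5 0 0 0 255;-6 0.2 0.2 0 0 0 255;-3 0.1 0 0 0 0 255"

```text
time: 15.85
position: [0.5755, -0.0082, 0.2529]
tool_rot: [2.262, 2.176, 0.001]
ft_force: [2.4, -2.2, 4.1]
grip_width: 0.178
grip_force: 20.0
```

```bash
python3 st.py
python3 - <<'E'
from h import *
for n in("top","scene"):
    p=ctrl.get_image(n); w=cloud(p)
    for lo,hi in((.235,.275),(.14,.2)):
        m=(abs(w[...,0]-.575)<.03)&(abs(w[...,1]+.01)<.1)&((abs(w[...,1]+.01)>.045)|(lo<.2))&(w[...,2]>lo)&(w[...,2]<hi)
        q=w[m]; print(n,lo,len(q),q.mean(0).round(4),np.percentile(q[:,2],95).round(4),np.percentile(q[:,0],[5,95]).round(4))
p["frame"]; cv2.imwrite("pics/f.png",cv2.resize(p["frame"][140:260,270:430,::-1],None,fx=5,fy=5))
E
```

```text
15.85 [ 0.33   0.179 -0.411  1.615  0.075  1.36  -0.129] [ 0.57547428 -0.00824265  0.25290543] [ 2.37 -2.18  4.07] 0.1782363416511286 19.996446669101715
[ 0.002 -0.002 -1.   ] [ 0.999 -0.039  0.002]
top 0.235 135 [0.5769 0.0577 0.2549] 0.2586 [0.5706 0.5847]
top 0.14 143 [0.573  0.0589 0.1829] 0.1957 [0.5643 0.5814]
scene 0.235 116 [ 0.5775 -0.0728  0.252 ] 0.2581 [0.5692 0.5832]
scene 0.14 414 [ 0.5797 -0.033   0.1801] 0.1948 [0.5691 0.5904]
```

View pics/f.png

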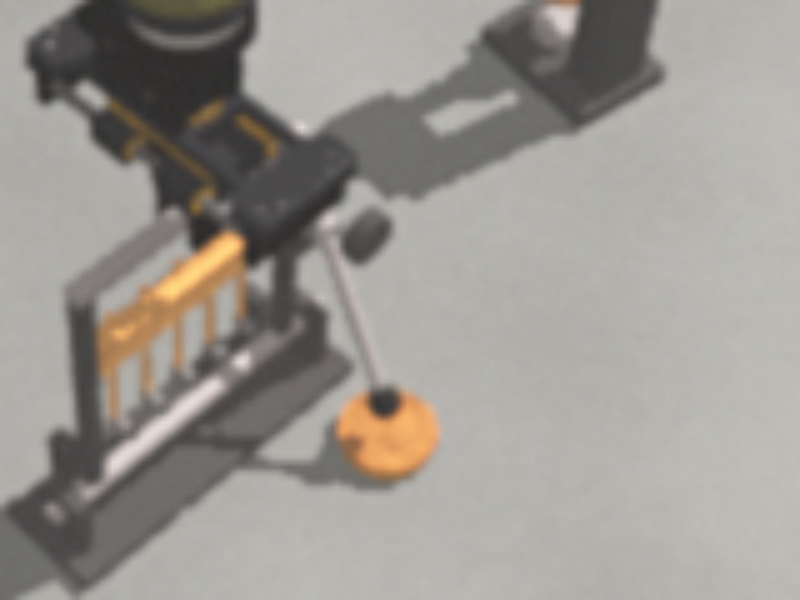

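The rack stands upright: bar and rail share the same x (about 0.577), the bar's top is at 0.258, and the ball at (385,400) hangs above the pad. I'll let it settle, then hand in.

Request:
move_arm --increments "0 0 -0.4 0 0 0 255;0 0 0 0 0 0 255;0 0 0 0 0 0 255;0 0 0 0 0 0 255;0 0 0 0 0 0 255;0 0 0 0 0 0 255;0 0 0 0 0 0 255;0 0 0 0 0 0 255"

```text
time: 16.62
position: [0.5771, -0.0083, 0.2529]
tool_rot: [2.262, 2.175, 0.002]
ft_force: [0.6, -2.5, 6.9]
grip_width: 0.176
grip_force: 20.0
```

```bash
python3 st.py; python3 -c "
from bench import ctrl; print(ctrl.close_job())"
```

```text
16.6167 [ 0.33   0.182 -0.411  1.612  0.076  1.36  -0.13 ] [ 0.57713898 -0.00830685  0.25285127] [ 0.57 -2.47  6.88] 0.17595159423206558 19.99705731868744
[ 0.003 -0.001 -1.   ] [ 0.999 -0.039  0.003]
the job is handed in; nothing more can be done
None
```

I handed the job in at 16.6 s with the kickstand down, the stand pressed back on its pad at about 5.6 N, and the rack held plumb by its top bar at 20 N grip; the hand-in call returned no verdict. The wrist force reading spiked to about 109 N (limit 120 N) when joint 2 ran to its limit on the way to the bar.

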